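# Set and lock the hold-down of a tin holder

### The job

A soup tin stands under the hold-down of a bench tin holder. Slide the stop rod down by its black knob until its soft foot rests lightly on the tin's lid, without pressing hard or shifting the tin; then swing the red-tipped clamp lever fully home, towards the front, so that the rod is locked there with the foot still on the lid. Leave the jar, shaker and pot round it where they stand.

Things in the scene. Friction and masses are not known exactly. Their poses are not given: they have to be found in the camera images.
- stand: tin holder fixed to the worktop: grey base plate 170 x 120 x 10 mm, column at its back, arm with an aluminium head (40 x 64 mm in plan, underside 150 mm and top 185 mm above the worktop) that guides the stop rod. Origin on the worktop under the rod's axis; z up, x from the rod to the column (the front, -x, faces roughly the robot), y to the left.
- stop_rod (a joint): how far the upright steel stop rod (12 mm thick) has been slid down, m: 0 fully raised, 0.060 lowest. It stays wherever it is left; sliding it down takes about 7 N while the clamp is loose. Once clamped it is held fast.
- knob_top (a point): centre of the flat top of the rod's round black knob (34 mm across, 24 mm high, 28 mm of flat to push on); 272 mm above the worktop when the rod is raised, and goes down with the rod.
- rod_end (a point): lower end of the stop rod, 142 mm above the worktop when raised. Below it a black rubber foot, 28 mm across, sits on a brass screw; how far the screw stands out is not known: the foot's underside lies 20 to 46 mm below this point. The foot yields 0.2 mm per newton, 9 mm at most. More than 10 N on the lid would dent it.
- clamp_lever (a joint): angle of the clamp lever on the head, rad: 0 points to the stand's right (its -y), 1.57 is fully home against its stop, pointing to the stand's front (its -x). Turns clockwise seen from above, stays where left. Below about 1.05 it is loose and turns freely; beyond that a cam bears on the rod and it needs up to about 15 N at its post.
- lever_post (a point): centre of the red round upright post on the lever's end: 14 mm across, from 188 to 232 mm above the worktop (from 195 mm up it stands free above the lever; this point is at 214 mm), 65 mm from the pivot.
- lever_pivot (a point): point on the lever's upright pivot axis, 214 mm above the worktop; 30 mm to the right (stand's -y) of the rod's axis.
- soup_tin: soup tin under the foot, 57 mm across and 72 mm high, loose on a cork disc of the base (12 mm above the worktop), its lid 84 mm above the worktop; origin at the centre of its underside.
- spice_jar: the spice jar with the red cap, a bystander on the worktop near the holder, 45 mm across, 106 mm high; origin at the centre of its underside.
- salt_shaker: the salt shaker, a bystander on the worktop near the holder, 44 mm across, 90 mm high; origin at the centre of its underside.
- cream_pot: the hand cream pot (red lid), a bystander on the worktop near the holder, 58 mm across, 50 mm high; origin at the centre of its underside.
Mind the look-alikes: they are no part of the job. What is shaped like the soup_tin but blue or purple is not meant.

How it is judged:
By the outcome, as a careful person would: the job done as asked, in the order asked, and still so for the second after the job is handed in, with the robot touching nothing.
It also fails if it takes over 64 s, if anything falls off the work surface, if the arm or the gripper's body presses on something with over 40 N, if the wrist force passes 120 N, or if a joint passes its speed limit or range.

### The arm

A 6-joint arm with a two-finger parallel gripper is mounted at the origin on a cart in front of the work surface, level with it; the furniture and walls round the work are solid. World frame = base frame: x ahead of the robot, y to its left, z up, the work surface at z = 0. Lengths are in m, angles in rad, forces in N, time in s.
With the tool pointing down it reaches from about 0.35 to 0.775 m from the base axis. Payload 5.5 kg.
Tool frame: the origin (TCP) lies at the very end of the fingers, on their centre line; the grasp point (between the pads) lies 19 mm behind it; z points along the fingers, y is the line along which they close (so a half turn about z gives the same grasp; the last joint's range is limited). The gripper opens to 85 mm and grips with 20 to 120 N. Pads are 22 mm wide; open, the fingers measure 114 mm over their backs; the gripper's body (76 mm by 85 mm) begins 54 mm behind the grasp point. The pads swing forward as they close: fully open they stand 13 mm farther back than shut.
Start: joints at [-1.462, 0.313, 0.046, 1.304, 0, 1.431], TCP at [0.142, -0.557, 0.231] pointing down, gripper open.
Joint ranges: [-2.76, 2.76], [-0.86, 1.69], [-1.03, 1.26], [-2.2, 2.34], [-1.47, 1.5], [-3.14, 3.14]. Speed limits (rad/s): [2.57, 2.57, 3.14, 3.14, 3.14, 3.14].

### API

Orientations are given as a unit quaternion [w, x, y, z].
In Python, from workcell import env gives the robot as it stands. The module is installed in compiled form; this text tells all that it offers.
- The arm moves only by the tool jog_arm, never from a script. Its arguments are lists of equal length, an entry for each row: "gripper": the opening, from 0 (shut) to 1 (fully open); "offset": the shift along the world's x, y, z in cm, a list of three; "twist": the turn about the world's z in degrees. In form: {"gripper": [gripper, ...], "offset": [[dx, dy, dz], ...], "twist": [twist, ...]}. A call has exactly 8 rows; each row is the pose to reach, as a shift and turn from the pose commanded when the call began; what a row does not reach only later rows make up. A row lasts 1/8 s, in which the tool goes at most 62.5 mm and 10.7 degrees, less where a joint would pass 70% of its speed; a pose out of reach is approached as far as the arm can. A call with a gripper value outside its range is refused whole. The fingers move at their own pace and stop on an object; "squeeze" is the grip in N (left out, the last holds). Time passes only in rows, so rows that repeat a pose let the fingers close, or fill a call up. It gives the time, the measured TCP pose, the force, the opening and the grip force at its end, in the units of the state.
- env.get_state(): the state, without advancing time (a new reading comes with each control period).
- env.read_camera(name): name is "scene" or "top" or "wrist"; returns a dict with "image" (384x512x3 uint8, red, green, blue), "z_map" (384x512 float32, m along the optical axis (not along the pixel's ray), 0 where there is no reading), "fovy" (degrees; the focal length in pixels is half the picture's height over the tangent of half this angle, whatever the lens; pixels are square), "cx", "cy" (the principal point, pixels), "cam_to_world" (4x4, takes a point from camera to world coordinates). Camera axes: x right, y up, looking along -z (the intrinsics and any distortion apply to the point x, -y, -z); pixel columns grow to the right and rows downward; lengths in m; the calibration is good to about 2 mm. A picture is of the moment at which its call begins.
- env.hand_in(): hands the job in; it is judged then, once.
The state is a dict: "clock": time; "joint_pos": joint angles; "qvel": joint speeds; "tau": joint torques, N m; "tcp_pos": TCP position; "orientation": TCP orientation; "wrist_force": force on the tool from outside, world axes, zero at the start; "ft_torque": the same for the moment, N m; "finger_gap": finger opening in m; "grip_force": force on a finger pad.
Only numpy, scipy, OpenCV 4.12 (cv2) and the standard library are available. Lean on these libraries where they do the work, as an engineer would, in place of code of your own. Each camera call takes 0.05 s, during which the arm holds its last target. There are 200 camera calls.

## Working session

There is one attempt and no reset: what is moved stays moved. The work goes in short steps, Python scripts to look and compute and a tool call to move; the robot and the scene stay as the last step left them, time stands still between calls to the robot, and variables do not carry over. Pictures are saved under pics/ and viewed, at most 10 in all, crops included, and the job is handed in when it is done.

Besides the shell and the picture viewer there is one more tool, called as name(argument=value, ...) on one line, values as JSON. jog_arm: Moves the arm, as the interface text tells. Its arguments: {"type":"object","properties":{"gripper":{"type":"array"},"offset":{"type":"array"},"twist":{"type":"array"},"squeeze":{"type":"number"}},"required":["gripper","offset","twist"]}

```bash
mkdir -p pics; cat > h.py <<'E'
import numpy as np, cv2
from workcell import env
def K(c):
    f=c["image"].shape[0]/2/np.tan(np.radians(c["fovy"])/2); return f,c["cx"],c["cy"]
def save(c,n): cv2.imwrite("pics/"+n+".png",c["image"][:,:,::-1])
def cloud(c):
    f,cx,cy=K(c); z=c["z_map"]; v,u=np.mgrid[:z.shape[0],:z.shape[1]]
    p=np.stack([(u-cx)/f*z,-(v-cy)/f*z,-z,np.ones_like(z)],-1)@np.array(c["cam_to_world"]).T
    p[z==0]=np.nan
    return p[...,:3]
def ray(c,u,v,h):
    f,cx,cy=K(c); M=np.array(c["cam_to_world"]); d=M[:3,:3]@[(u-cx)/f,-(v-cy)/f,-1]; o=M[:3,3]
    return o+d*(h-o[2])/d[2]
E
python3 - <<'E'
from h import *
for n in ["scene","top"]:
    c=env.read_camera(n); save(c,n); np.savez(n+".npz",**{k:v for k,v in c.items()})
    print(n,c.keys(),c["fovy"],c["cx"],c["cy"],np.round(c["cam_to_world"],3).tolist())
s=env.get_state(); print(s)
E
```

```text
scene dict_keys(['image', 'z_map', 'fovy', 'cx', 'cy', 'cam_to_world']) 44.00103801374404 260.22744059798816 186.8036487672884 [[-0.859, 0.213, -0.466, 0.062], [-0.512, -0.377, 0.772, 0.776], [-0.011, 0.902, 0.433, 0.631], [0.0, 0.0, 0.0, 1.0]]
top dict_keys(['image', 'z_map', 'fovy', 'cx', 'cy', 'cam_to_world']) 52.703942554227375 257.23815611118334 190.17567984397508 [[0.013, 0.985, -0.174, 0.396], [-1.0, 0.015, 0.008, -0.014], [0.011, 0.174, 0.985, 0.998], [0.0, 0.0, 0.0, 1.0]]
{'clock': 0.1, 'joint_pos': array([-1.46159178e+00,  3.13900949e-01,  4.51413018e-02,  1.30356987e+00,
        2.41886154e-05,  1.43120961e+00]), 'qvel': array([-0.00150689, -0.00179106,  0.00329017, -0.00137635, -0.00028235,
       -0.00112736]), 'tau': array([ 2.88608026e-03, -4.81726849e+01,  2.99243921e+01,  1.28518316e-02,
       -1.93275746e-04,  5.99571592e-06]), 'tcp_pos': array([ 0.14154305, -0.55687636,  0.23053179]), 'orientation': array([-7.66322640e-04,  9.92272545e-01,  1.24075014e-01,  2.37378696e-05]), 'wrist_force': array([ 0.38237345, -0.1061749 ,  0.99308061]), 'ft_torque': array([ 0.0380906 ,  0.00576232, -0.01970797]), 'grip_force': 0.0, 'finger_gap': 0.08528628122230038}
```

View pics/scene.png

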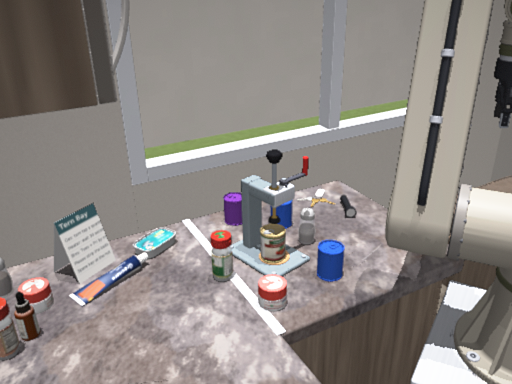

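View pics/top.png

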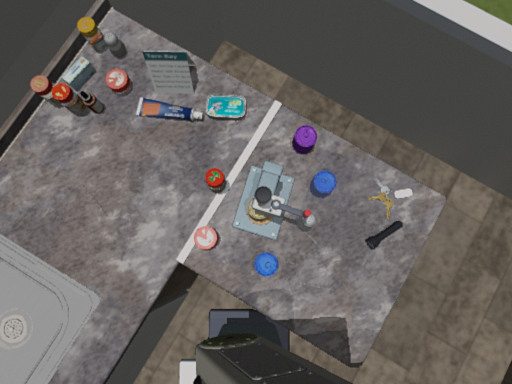

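Scene view: knob at about (274,156), red post at (306,163), tin at (273,243). Top view: knob at (264,195), post at (308,213), with the shaker just below it.

```bash
python3 - <<'E'
from h import *
C={n:dict(np.load(n+".npz")) for n in ["scene","top"]}
for n,c in C.items():
    P=cloud(c); hsv=cv2.cvtColor(c["image"],cv2.COLOR_RGB2HSV)
    red=((hsv[...,0]<8)|(hsv[...,0]>172))&(hsv[...,1]>150)&(hsv[...,2]>60)
    near=(abs(P[...,0]-.45)<.25)&(abs(P[...,1])<.35)
    for nm,m in [("red",red&near),("redhi",red&near&(P[...,2]>.18)),("dark",(hsv[...,2]<60)&near&(P[...,2]>.235)),("hi",near&(P[...,2]>.245))]:
        k,l,st,ce=cv2.connectedComponentsWithStats(m.astype(np.uint8))
        for i in range(1,k):
            if st[i,4]>12: print(n,nm,st[i],ce[i].round(1),np.round(np.nanmedian(P[l==i],0),3),np.round(np.nanmax(P[l==i],0),3),np.round(np.nanmin(P[l==i],0),3))
    # plate: grey, height ~.01
    m=near&(abs(P[...,2]-.010)<.004)&(hsv[...,0]>85)&(hsv[...,0]<120)&(hsv[...,1]>25)&(hsv[...,2]>90)
    k,l,st,ce=cv2.connectedComponentsWithStats(m.astype(np.uint8)); i=1+st[1:,4].argmax()
    q=P[l==i][:,:2].astype(np.float32); print(n,"plate",st[i],cv2.minAreaRect(q*1000))
c=C["top"];P=cloud(c)
for u,v in [(264,195),(308,213)]: print(ray(c,u,v,.272),ray(c,u,v,.232))
x0,y0=190,120
cv2.imwrite("pics/c1.png",np.hstack([cv2.resize(C["scene"]["image"][140:280,215:315,::-1],None,fx=4,fy=4,interpolation=2),cv2.resize(c["image"][150:290,230:330,::-1],None,fx=4,fy=4,interpolation=2)]))
E
```

```text
scene red [302 156   6  19  86] [304.8 164.3] [ 0.484 -0.116  0.214] [ 0.492 -0.111  0.232] [ 0.479 -0.125  0.191]
scene red [211 231  20  18 261] [220.6 240. ] [0.573 0.094 0.101] [0.602 0.105 0.108] [0.559 0.063 0.085]
scene red [277 249   7   5  17] [280.2 251.7] [ 0.49  -0.016  0.037] [ 0.495 -0.006  0.041] [ 0.488 -0.025  0.034]
scene red [259 287  27  13 209] [271.9 294. ] [0.43  0.128 0.039] [0.462 0.135 0.049] [0.414 0.101 0.028]
scene redhi [302 156   6  19  86] [304.8 164.3] [ 0.484 -0.116  0.214] [ 0.492 -0.111  0.232] [ 0.479 -0.125  0.191]
scene dark [444   0  11  48 101] [449.5  20.1] [ 0.201 -0.     0.549] [0.205 0.013 0.573] [ 0.2   -0.011  0.509]
scene dark [266 150  16  14 162] [273.6 156.1] [ 0.511 -0.021  0.264] [ 0.529 -0.013  0.271] [ 0.497 -0.042  0.245]
scene hi [ 387    0   68  224 5922] [419.8 105.6] [0.221 0.028 0.425] [0.251 0.093 0.573] [ 0.2   -0.026  0.245]
scene hi [266 149  17  15 191] [274.  155.6] [ 0.51  -0.022  0.264] [ 0.532 -0.013  0.271] [ 0.497 -0.046  0.246]
scene plate [232 240  78  35 787] ((538.005126953125, -34.47344970703125), (116.61846
[... 538 characters left out ...]
6.6 363.1] [ 0.252 -0.032  0.424] [0.261 0.082 0.537] [ 0.238 -0.126  0.235]
top hi [   0    0   37   81 1593] [12.  36.2] [0.68  0.302 0.53 ] [0.7   0.33  0.579] [0.629 0.289 0.504]
top hi [255 186  17  18 239] [263.1 194.9] [ 0.516 -0.031  0.269] [ 0.534 -0.016  0.274] [ 0.501 -0.047  0.259]
top hi [ 195  338  158   46 4931] [257.1 364. ] [ 0.251 -0.018  0.411] [0.261 0.089 0.537] [ 0.2   -0.127  0.245]
top plate [ 232  166   51   74 1113] ((541.3878784179688, -38.538734436035156), (118.29238891601562, 168.2695770263672), 73.57612609863281)
[ 0.51536627 -0.03329729  0.272     ] [ 0.52194867 -0.03435584  0.232     ]
[ 0.48220461 -0.11663819  0.272     ] [ 0.48696049 -0.1222871   0.232     ]
```

View pics/c1.png

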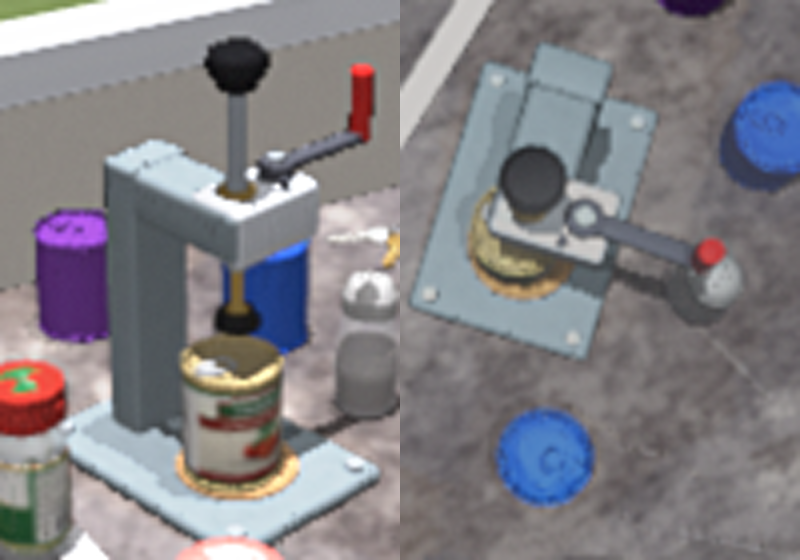

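Crop: foot underside at scene pixel about (274,223), tin lid rear rim near row 225. The lever points to the stand's right, and the jar, shaker and pot are well below post height. Next I estimate the foot height and the key positions.

```bash
python3 - <<'E'
from h import *
c=dict(np.load("scene.npz")); f,cx,cy=K(c); M=np.linalg.inv(c["cam_to_world"])
P=cloud(c); I=c["image"]
def pr(p):
    q=M@np.r_[p,1]; return np.round([cx+f*q[0]/-q[2],cy-f*q[1]/-q[2]],1)
ax=np.array([.5155,-.032])
for h in (.272,.248,.185,.15,.142,.122,.116,.11,.104,.096,.084): print(h,pr([*ax,h]))
for v in range(204,232): print(v,I[v,274],np.round(P[v,274],3))
E
```

```text
0.272 [274.2 149.6]
0.248 [274.2 160.3]
0.185 [274.1 187.3]
0.15 [274.1 201.6]
0.142 [274.1 204.8]
0.122 [274.1 212.8]
0.116 [274.1 215.2]
0.11 [274.1 217.5]
0.104 [274.1 219.9]
0.096 [274.1 223. ]
0.084 [274.1 227.6]
204 [113 117 122] [ 0.503 -0.009  0.158]
205 [124 127 133] [ 0.504 -0.011  0.154]
206 [132 133 139] [ 0.504 -0.011  0.152]
207 [118 116 111] [ 0.513 -0.026  0.14 ]
208 [115  99  66] [ 0.514 -0.028  0.137]
209 [119  96  48] [ 0.513 -0.028  0.134]
210 [120  97  49] [ 0.514 -0.029  0.131]
211 [118  96  49] [ 0.513 -0.028  0.129]
212 [119  96  49] [ 0.514 -0.03   0.126]
213 [120  97  50] [ 0.514 -0.029  0.124]
214 [119  97  52] [ 0.513 -0.028  0.122]
215 [118  97  52] [ 0.514 -0.028  0.119]
216 [118  98  53] [ 0.513 -0.028  0.117]
217 [115  96  52] [ 0.514 -0.029  0.113]
218 [74 62 36] [ 0.511 -0.024  0.114]
219 [33 30 26] [ 0.51  -0.022  0.113]
220 [25 26 26] [ 0.51  -0.021  0.111]
221 [27 26 28] [ 0.509 -0.019  0.11 ]
222 [21 21 23] [ 0.508 -0.019  0.107]
223 [35 32 27] [ 0.51  -0.022  0.103]
224 [110  97  68] [ 0.526 -0.05   0.081]
225 [114 101  74] [ 0.525 -0.048  0.08 ]
226 [108  97  72] [ 0.522 -0.043  0.081]
227 [109  97  74] [ 0.52 -0.04  0.08]
228 [102  92  68] [ 0.519 -0.037  0.079]
229 [103  93  69] [ 0.517 -0.034  0.079]
230 [100  92  77] [ 0.513 -0.028  0.081]
231 [100  93  80] [ 0.512 -0.025  0.08 ]
```

jog_arm(gripper=[0, 0, 0, 0, 0, 0, 0, 0], offset=[[0, 0, 3], [2, 3, 6], [5, 7, 8.5], [8, 11.5, 8.5], [11, 16, 8.5], [14, 20, 8.5], [17, 24, 8.5], [20, 28, 8.5]], twist=[10, 20, 30, 40, 50, 60, 70, 80])

```text
clock: 1.1
tcp_pos: [0.3422, -0.2758, 0.3161]
orientation: [-0.0, 0.678, 0.735, 0.0]
wrist_force: [0.0, -0.7, 0.6]
finger_gap: 0.0003
grip_force: 0.0
```

Foot underside is about 104 mm up, so roughly 20 mm of travel is expected. Moving over the knob.

jog_arm(gripper=[0, 0, 0, 0, 0, 0, 0, 0], offset=[[3, 4.2, 0], [6, 8.5, 0], [9, 12.7, 0], [12, 17, 0], [15, 21, 0], [17.3, 24.4, -1], [17.3, 24.4, -2.5], [17.3, 24.4, -2.5]], twist=[10, 20, 30, 40, 50, 60, 70, 70])

```text
clock: 2.1
tcp_pos: [0.5138, -0.0326, 0.2898]
orientation: [-0.002, 0.137, 0.991, 0.0]
wrist_force: [-0.2, -0.7, 0.6]
finger_gap: -0.0003
grip_force: 0.0
```

```bash
python3 - <<'E'
from h import *
s=env.get_state(); print(s["tcp_pos"],s["joint_pos"],s["wrist_force"])
a=env.read_camera("scene"); b=env.read_camera("top"); 
cv2.imwrite("pics/c2.png",np.hstack([cv2.resize(a["image"][90:230,215:315,::-1],None,fx=4,fy=4,interpolation=2),cv2.resize(b["image"][150:290,230:330,::-1],None,fx=4,fy=4,interpolation=2)]))
E
```

```text
[ 0.51381006 -0.03256381  0.28975812] [-2.19321456e-01  1.88275063e-01  2.40849623e-02  1.41009887e+00
  1.51684449e-05  5.61058243e-02] [-0.17890193 -0.72994225  0.63559065]
```

View pics/c2.png

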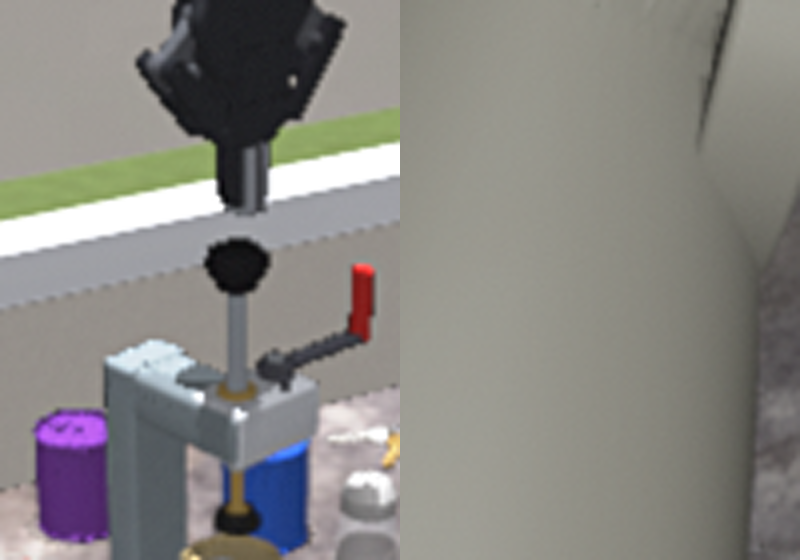

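The closed fingers stand over the knob, about 1 px (2 mm) to its right in the scene view. I'll descend to contact with a small correction, and slide most of the way.

jog_arm(gripper=[0, 0, 0, 0, 0, 0, 0, 0], offset=[[0.2, 0.1, -1], [0.2, 0.1, -1.4], [0.2, 0.1, -1.6], [0.2, 0.1, -1.8], [0.2, 0.1, -2.0], [0.2, 0.1, -2.2], [0.2, 0.1, -2.4], [0.2, 0.1, -2.4]], twist=[0, 0, 0, 0, 0, 0, 0, 0])

```text
clock: 3.2
tcp_pos: [0.5167, -0.0323, 0.2682]
orientation: [0.001, 0.137, 0.991, -0.0]
wrist_force: [-1.5, 1.0, 4.3]
finger_gap: -0.0002
grip_force: 2.4
```

jog_arm(gripper=[0, 0, 0, 0, 0, 0, 0, 0], offset=[[0, 0, -0.1], [0, 0, -0.2], [0, 0, -0.3], [0, 0, -0.4], [0, 0, -0.5], [0, 0, -0.6], [0, 0, -0.7], [0, 0, -0.8]], twist=[0, 0, 0, 0, 0, 0, 0, 0])

```text
clock: 4.2
tcp_pos: [0.5167, -0.0324, 0.2605]
orientation: [0.001, 0.137, 0.991, -0.0]
wrist_force: [-2.2, 0.5, 7.1]
finger_gap: 0.0002
grip_force: 3.6
```

```bash
python3 - <<'E'
from h import *
s=env.get_state(); print(s["tcp_pos"],s["wrist_force"])
a=env.read_camera("scene"); P=cloud(a)
for v in range(218,236): print(v,a["image"][v,274],np.round(P[v,274],3))
E
```

```text
[ 0.51672305 -0.0323926   0.2605341 ] [-2.16984745  0.46036743  7.0828499 ]
218 [127 104  56] [ 0.513 -0.028  0.111]
219 [126 104  56] [ 0.513 -0.026  0.11 ]
220 [127 105  58] [ 0.513 -0.026  0.107]
221 [122 101  56] [ 0.512 -0.025  0.106]
222 [74 61 37] [ 0.511 -0.023  0.104]
223 [28 26 25] [ 0.51  -0.021  0.103]
224 [27 27 28] [ 0.509 -0.021  0.101]
225 [27 26 26] [ 0.509 -0.02   0.099]
226 [24 25 25] [ 0.509 -0.02   0.096]
227 [52 47 40] [ 0.509 -0.02   0.094]
228 [99 90 66] [ 0.517 -0.035  0.081]
229 [112 102  75] [ 0.517 -0.035  0.078]
230 [108 100  82] [ 0.513 -0.028  0.081]
231 [107 100  85] [ 0.51  -0.022  0.082]
232 [106  97  76] [ 0.51  -0.021  0.08 ]
233 [109  98  73] [ 0.506 -0.015  0.081]
234 [186 164 122] [ 0.505 -0.013  0.081]
235 [250 232 171] [ 0.502 -0.007  0.082]
```

jog_arm(gripper=[0, 0, 0, 0, 0, 0, 0, 0], offset=[[0, 0, -0.1], [0, 0, -0.2], [0, 0, -0.3], [0, 0, -0.4], [0, 0, -0.5], [0, 0, -0.6], [0, 0, -0.65], [0, 0, -0.7]], twist=[0, 0, 0, 0, 0, 0, 0, 0])

```text
clock: 5.25
tcp_pos: [0.5167, -0.0324, 0.2536]
orientation: [0.001, 0.137, 0.991, -0.0]
wrist_force: [-3.0, -0.2, 7.7]
finger_gap: -0.0
grip_force: 3.5
```

jog_arm(gripper=[0, 0, 0, 0, 0, 0, 0, 0], offset=[[0, 0, -0.01], [0, 0, -0.02], [0, 0, -0.03], [0, 0, -0.04], [0, 0, -0.05], [0, 0, -0.06], [0, 0, -0.07], [0, 0, -0.08]], twist=[0, 0, 0, 0, 0, 0, 0, 0])

```text
clock: 6.25
tcp_pos: [0.5167, -0.0324, 0.2527]
orientation: [0.001, 0.137, 0.991, -0.0]
wrist_force: [-2.6, 0.2, 6.7]
finger_gap: 0.0003
grip_force: 3.5
```

jog_arm(gripper=[0, 0, 0, 0, 0, 0, 0, 0], offset=[[0, 0, -0.01], [0, 0, -0.02], [0, 0, -0.03], [0, 0, -0.04], [0, 0, -0.05], [0, 0, -0.06], [0, 0, -0.07], [0, 0, -0.08]], twist=[0, 0, 0, 0, 0, 0, 0, 0])

```text
clock: 7.25
tcp_pos: [0.5167, -0.0324, 0.2519]
orientation: [0.001, 0.137, 0.991, -0.0]
wrist_force: [-1.8, 0.4, 7.0]
finger_gap: 0.0003
grip_force: 3.5
```

```bash
python3 - <<'E'
from h import *
s=env.get_state(); print(s["tcp_pos"],s["wrist_force"])
a=env.read_camera("scene"); P=cloud(a)
for v in range(223,238): print(v,a["image"][v,274],np.round(P[v,274],3))
cv2.imwrite("pics/c3.png",cv2.resize(a["image"][190:270,235:315,::-1],None,fx=7,fy=7,interpolation=2))
E
```

```text
[ 0.51667736 -0.03237981  0.25191073] [-1.82336252  0.39315437  7.00809738]
223 [126 105  56] [ 0.515 -0.03   0.097]
224 [124 104  57] [ 0.514 -0.028  0.096]
225 [90 75 44] [ 0.512 -0.026  0.095]
226 [47 42 33] [ 0.51  -0.022  0.095]
227 [27 27 28] [ 0.511 -0.023  0.092]
228 [25 24 26] [ 0.509 -0.02   0.091]
229 [26 25 25] [ 0.508 -0.019  0.089]
230 [34 32 31] [ 0.509 -0.02   0.086]
231 [95 89 75] [ 0.511 -0.024  0.08 ]
232 [110  99  78] [ 0.511 -0.023  0.078]
233 [111 100  74] [ 0.508 -0.019  0.079]
234 [185 164 122] [ 0.508 -0.017  0.077]
235 [251 232 171] [ 0.503 -0.009  0.08 ]
236 [208 182 133] [ 0.5   -0.004  0.082]
237 [141 125  88] [ 0.5   -0.004  0.079]
```

View pics/c3.png

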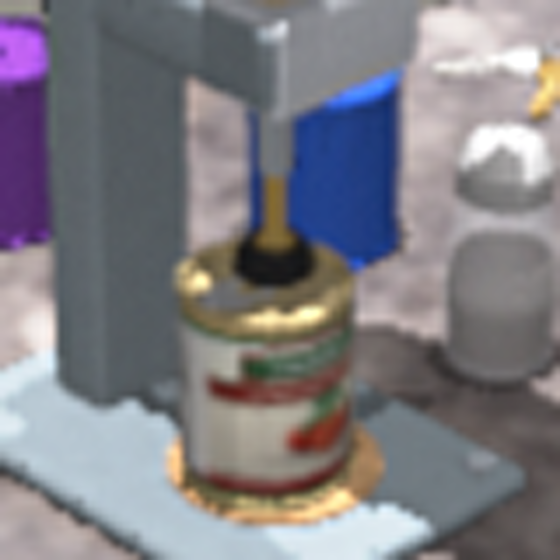

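The foot's lower edge (crop about (275,282)) is just above or on the lid, with no force rise yet. I'll continue in 0.8 mm calls, about 4 N each once it touches.

jog_arm(gripper=[0, 0, 0, 0, 0, 0, 0, 0], offset=[[0, 0, -0.01], [0, 0, -0.02], [0, 0, -0.03], [0, 0, -0.04], [0, 0, -0.05], [0, 0, -0.06], [0, 0, -0.07], [0, 0, -0.08]], twist=[0, 0, 0, 0, 0, 0, 0, 0])

```text
clock: 8.3
tcp_pos: [0.5167, -0.0324, 0.2514]
orientation: [0.001, 0.137, 0.991, -0.0]
wrist_force: [-2.4, 0.2, 8.6]
finger_gap: -0.0001
grip_force: 4.3
```

jog_arm(gripper=[0, 0, 0, 0, 0, 0, 0, 0], offset=[[0, 0, -0.01], [0, 0, -0.02], [0, 0, -0.03], [0, 0, -0.04], [0, 0, -0.04], [0, 0, -0.04], [0, 0, -0.04], [0, 0, -0.04]], twist=[0, 0, 0, 0, 0, 0, 0, 0])

```text
clock: 9.3
tcp_pos: [0.5167, -0.0324, 0.2512]
orientation: [0.001, 0.137, 0.991, -0.0]
wrist_force: [-3.2, 0.1, 9.5]
finger_gap: 0.0002
grip_force: 4.6
```

```bash
python3 - <<'E'
from h import *
for i in range(3):
    env.read_camera("scene"); s=env.get_state(); print(s["tcp_pos"],s["wrist_force"])
E
```

```text
[ 0.51673122 -0.03238712  0.25117187] [-3.56643465  0.7799668   9.94502001]
[ 0.51672243 -0.03236177  0.25117691] [-2.66993475  0.47280303  9.3825344 ]
[ 0.51672151 -0.03235941  0.25116546] [-2.51050859 -0.58486137  9.3218985 ]
```

Contact: about 2.5–3 N on the lid above the sliding force, with 5 N/mm stiffness matching the foot. Lifting off, checking, then going to the post.

jog_arm(gripper=[0, 0, 0, 0, 0, 0, 0, 0], offset=[[0, 0, -0.02], [0, 0, -0.02], [0, 0, -0.02], [0, 0, 0.2], [0, 0, 1], [0, 0, 3], [0, 0, 5], [0, 0, 5]], twist=[0, 0, 0, 0, 0, 0, 0, 0])

```text
clock: 10.45
tcp_pos: [0.5175, -0.0325, 0.301]
orientation: [0.002, 0.137, 0.991, -0.0]
wrist_force: [-0.3, 0.6, 0.2]
finger_gap: -0.0001
grip_force: 0.0
```

jog_arm(gripper=[0.5, 0.5, 0.5, 0.5, 0.5, 0.5, 0.5, 0.5], offset=[[0, -2, 0], [-1, -4, 0], [-2, -6, 0], [-3, -8.9, 0], [-3, -8.9, 0], [-3, -8.9, 0], [-3, -8.9, 0], [-3, -8.9, 0]], twist=[10, 20, 30, 40, 50, 60, 70, 80])

```text
clock: 11.45
tcp_pos: [0.4862, -0.1213, 0.2984]
orientation: [-0.0, -0.534, 0.845, 0.001]
wrist_force: [0.5, 0.3, 0.7]
finger_gap: 0.0427
grip_force: 0.0
```

```bash
python3 - <<'E'
from h import *
s=env.get_state(); print(s["tcp_pos"],s["orientation"],s["joint_pos"],s["wrist_force"],s["finger_gap"])
a=env.read_camera("scene"); P=cloud(a);b=env.read_camera("wrist")
hsv=cv2.cvtColor(a["image"],cv2.COLOR_RGB2HSV)
for v in range(223,234): print(v,a["image"][v,274])
cv2.imwrite("pics/c4.png",np.hstack([cv2.resize(a["image"][100:240,225:325,::-1],None,fx=2.8,fy=2.8,interpolation=2)[:384],b["image"][:,:,::-1]]))
E
```

```text
[ 0.48624573 -0.12126449  0.29841966] [-4.53432746e-04 -5.34184375e-01  8.45367600e-01  6.84587471e-04] [-4.04743639e-01  1.59246246e-01  9.72747055e-03  1.42291957e+00
  2.87472104e-05 -1.53182936e+00] [0.48559341 0.27178378 0.68289251] 0.042659452891831935
223 [127 105  57]
224 [109  91  52]
225 [60 52 34]
226 [26 25 25]
227 [27 27 27]
228 [27 26 27]
229 [25 26 26]
230 [30 30 29]
231 [82 75 63]
232 [102  93  72]
233 [107  95  72]
```

View pics/c4.png

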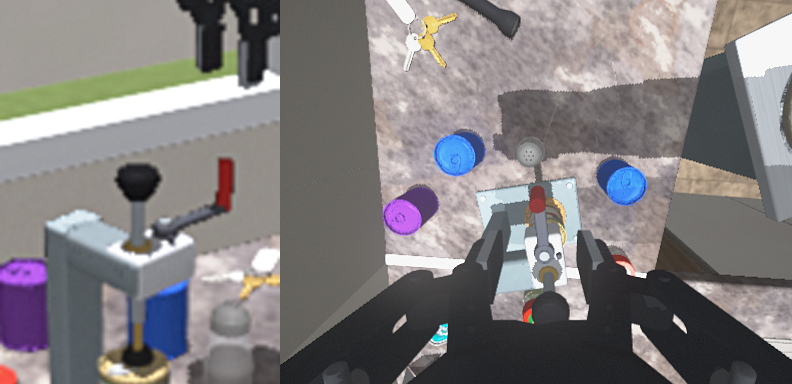

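The post (wrist view (538,200)) lies centred between the fingers, and the rod and foot have stayed down. Descending around the post and closing gently.

jog_arm(gripper=[0.5, 0.5, 0.5, 0.5, 0.5, 0.5, 0.5, 0.5], offset=[[0, 0, -2], [0, 0, -4], [0, 0, -6], [0, 0, -7.5], [0, 0, -8.5], [0, 0, -9.3], [0, 0, -9.3], [0, 0, -9.3]], twist=[7, 7, 7, 7, 7, 7, 7, 7])

```text
clock: 12.55
tcp_pos: [0.4869, -0.1215, 0.207]
orientation: [0.0, -0.582, 0.813, -0.0]
wrist_force: [-0.2, 0.5, -0.3]
finger_gap: 0.0428
grip_force: 0.0
```

jog_arm(gripper=[0.3, 0.2, 0.16, 0.12, 0.1, 0.1, 0.1, 0.1], offset=[[0, 0, 0], [0, 0, 0], [0, 0, 0], [0, 0, 0], [0, 0, 0], [0, 0, 0], [0, 0, 0], [0, 0, 0]], twist=[0, 0, 0, 0, 0, 0, 0, 0], squeeze=20)

```text
clock: 13.55
tcp_pos: [0.4869, -0.1215, 0.2068]
orientation: [0.0, -0.583, 0.813, -0.0]
wrist_force: [-0.0, -1.1, 4.0]
finger_gap: 0.0132
grip_force: 19.7
```

```bash
python3 - <<'E'
from h import *
s=env.get_state(); t=s["tcp_pos"]; print(t,s["orientation"],s["finger_gap"],s["wrist_force"])
a=np.radians(-16); xs=np.array([np.cos(a),np.sin(a)]); ys=np.array([-xs[1],xs[0]])
piv=np.array([.5158,-.032])-.03*ys; d=t[:2]-piv; th0=np.arctan2(-d@xs,-d@ys); print(piv,np.hypot(*d),th0)
for th in np.arange(0.15,1.72,.1):
    p=piv+np.hypot(*d)*(-np.cos(th)*ys-np.sin(th)*xs); print(round(th,2),np.round((p-t[:2])*100,2),round(-np.degrees(th-th0),1))
E
```

```text
[ 0.48690459 -0.12151683  0.20684464] [ 1.76802560e-04 -5.82507600e-01  8.12825150e-01 -3.74998466e-04] 0.013193380963649876 [-0.02123742 -1.0597494   3.99153861]
[ 0.50753088 -0.06083785] 0.06408885793148339 0.048418372718968455
0.15 [-0.6   0.24] -5.8
0.25 [-1.17  0.54] -11.5
0.35 [-1.71  0.89] -17.3
0.45 [-2.21  1.29] -23.0
0.55 [-2.66  1.74] -28.7
0.65 [-3.07  2.23] -34.5
0.75 [-3.43  2.76] -40.2
0.85 [-3.73  3.33] -45.9
0.95 [-3.98  3.92] -51.7
1.05 [-4.16  4.53] -57.4
1.15 [-4.28  5.16] -63.1
1.25 [-4.34  5.8 ] -68.8
1.35 [-4.34  6.44] -74.6
1.45 [-4.27  7.08] -80.3
1.55 [-4.13  7.71] -86.0
1.65 [-3.94  8.32] -91.8
```

jog_arm(gripper=[0.1, 0.1, 0.1, 0.1, 0.1, 0.1, 0.1, 0.1], offset=[[-0.6, 0.24, 0], [-1.17, 0.54, 0], [-1.71, 0.89, 0], [-2.21, 1.29, 0], [-2.66, 1.74, 0], [-3.07, 2.23, 0], [-3.43, 2.76, 0], [-3.73, 3.33, 0]], twist=[-6, -11.5, -17.5, -23, -28.5, -34.5, -40, -46])

```text
clock: 14.55
tcp_pos: [0.4501, -0.0875, 0.2069]
orientation: [0.001, -0.217, 0.976, 0.0]
wrist_force: [3.6, 2.7, 3.3]
finger_gap: 0.0134
grip_force: 19.7
```

jog_arm(gripper=[0.1, 0.1, 0.1, 0.1, 0.1, 0.1, 0.1, 0.1], offset=[[-0.25, 0.59, 0], [-0.43, 1.2, 0], [-0.55, 1.83, 0], [-0.61, 2.47, 0], [-0.61, 3.11, 0], [-0.57, 3.5, 0], [-0.54, 3.75, 0], [-0.54, 3.75, 0]], twist=[-6, -11.5, -17, -23, -28.5, -32, -34.5, -34.5])

```text
clock: 15.55
tcp_pos: [0.4449, -0.051, 0.2069]
orientation: [0.001, 0.08, 0.997, -0.0]
wrist_force: [4.6, -2.1, 2.9]
finger_gap: 0.0133
grip_force: 19.7
```

jog_arm(gripper=[0.1, 0.1, 0.1, 0.1, 0.1, 0.1, 0.1, 0.1], offset=[[0.06, 0.3, 0], [0.14, 0.63, 0], [0.16, 0.72, 0], [0.18, 0.8, 0], [0.2, 0.88, 0], [0.23, 0.95, 0], [0.25, 1.0, 0], [0.25, 1.0, 0]], twist=[-3, -6, -7, -7, -7, -7, -7, -7])

```text
clock: 16.55
tcp_pos: [0.4469, -0.0425, 0.2068]
orientation: [0.001, 0.141, 0.99, -0.002]
wrist_force: [2.0, -7.7, 2.8]
finger_gap: 0.0134
grip_force: 19.8
```

```bash
python3 - <<'E'
from h import *
s=env.get_state(); t=s["tcp_pos"]; print(t,s["wrist_force"],s["finger_gap"])
a=np.radians(-16); xs=np.array([np.cos(a),np.sin(a)]); ys=np.array([-xs[1],xs[0]])
d=t[:2]-np.array([.5075,-.0608]); print(np.hypot(*d),np.arctan2(-d@xs,-d@ys), "tangential F",s["wrist_force"][:2]@ys)
E
```

```text
[ 0.44690908 -0.04251885  0.2068089 ] [ 2.00407806 -7.70720139  2.77727666] 0.013400158798444597
0.06328870234679561 1.5845725476511723 tangential F -6.856238697703773
```

jog_arm(gripper=[0.1, 0.1, 0.1, 0.1, 0.1, 0.1, 0.1, 0.1], offset=[[0.02, 0.07, 0], [0.04, 0.14, 0], [0.06, 0.21, 0], [0.08, 0.28, 0], [0.1, 0.35, 0], [0.1, 0.35, 0], [0.1, 0.35, 0], [0.1, 0.35, 0]], twist=[0, 0, 0, 0, 0, 0, 0, 0])

```text
clock: 17.55
tcp_pos: [0.447, -0.0423, 0.2068]
orientation: [0.0, 0.143, 0.99, -0.006]
wrist_force: [-1.3, -20.9, 4.0]
finger_gap: 0.0135
grip_force: 20.7
```

Firmly at the stop: 21 N gave only 0.2 mm of movement. Relax, open and lift away.

jog_arm(gripper=[0.1, 0.1, 0.1, 0.15, 0.25, 0.4, 0.4, 0.4], offset=[[-0.05, -0.2, 0], [-0.1, -0.38, 0], [-0.1, -0.38, 0], [-0.1, -0.38, 0], [-0.1, -0.38, 0], [-0.1, -0.38, 0], [-0.1, -0.38, 0], [-0.1, -0.38, 0]], twist=[0, 0, 0, 0, 0, 0, 0, 0])

```text
clock: 18.55
tcp_pos: [0.4461, -0.0406, 0.2063]
orientation: [-0.0, 0.141, 0.99, 0.0]
wrist_force: [0.5, -0.7, 0.2]
finger_gap: 0.0343
grip_force: 0.0
```

jog_arm(gripper=[0.4, 0.4, 0.4, 0.4, 0.4, 0.4, 0.4, 0.4], offset=[[0, 0, 1], [0, 0, 3], [0, 0, 6], [0, 0, 9], [0, 0, 10], [-1, -4, 10], [-2, -10, 10], [-3, -16, 10]], twist=[0, 0, 0, 0, 0, 0, 0, 0])

```text
clock: 19.55
tcp_pos: [0.4159, -0.202, 0.3062]
orientation: [0.0, 0.141, 0.99, 0.0]
wrist_force: [0.7, 0.0, 0.1]
finger_gap: 0.0343
grip_force: 0.0
```

jog_arm(gripper=[0.4, 0.4, 0.4, 0.4, 0.4, 0.4, 0.4, 0.4], offset=[[-2, -4, 0], [-4, -8, 0], [-6, -12, 0], [-8, -16, 0], [-9, -20, 0], [-10, -22, 0], [-10, -22, 0], [-10, -22, 0]], twist=[0, 0, 0, 0, 0, 0, 0, 0])

```text
clock: 20.55
tcp_pos: [0.3166, -0.4198, 0.3064]
orientation: [-0.0, 0.141, 0.99, 0.001]
wrist_force: [0.6, -0.4, -0.2]
finger_gap: 0.0343
grip_force: 0.0
```

```bash
python3 - <<'E'
from h import *
s=env.get_state(); print(s["clock"],s["tcp_pos"],s["wrist_force"])
a=env.read_camera("scene"); b=env.read_camera("top"); P=cloud(b)
hsv=cv2.cvtColor(b["image"],cv2.COLOR_RGB2HSV)
m=((hsv[...,0]<8)|(hsv[...,0]>172))&(hsv[...,1]>150)&(P[...,2]>.18)&(P[...,0]>.35)&(P[...,0]<.6)&(abs(P[...,1])<.15)
v,u=np.nonzero(m); p=ray(b,u.mean(),v.mean(),.232); print("post",len(u),p)
for v in range(221,236): print(v,a["image"][v,274])
cv2.imwrite("pics/c5.png",np.hstack([cv2.resize(a["image"][140:280,215:315,::-1],None,fx=4,fy=4,interpolation=2),cv2.resize(b["image"][150:290,230:330,::-1],None,fx=4,fy=4,interpolation=2)]))
E
```

```text
20.55 [ 0.31657377 -0.41978075  0.30640806] [ 0.62856971 -0.40842942 -0.18930597]
post 32 [ 0.44633354 -0.04225915  0.232     ]
221 [123 101  54]
222 [124 103  54]
223 [126 104  56]
224 [107  89  51]
225 [57 48 31]
226 [28 29 28]
227 [28 27 28]
228 [26 25 25]
229 [22 21 22]
230 [29 29 27]
231 [81 75 62]
232 [100  91  71]
233 [103  92  69]
234 [183 162 120]
235 [255 254 192]
```

View pics/c5.png

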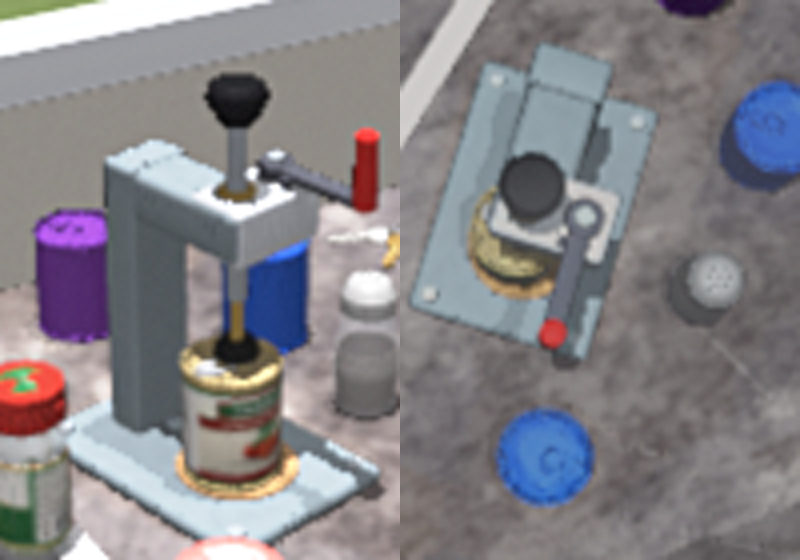

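The foot (scene crop (237,348)) rests on the unmoved tin, and the red post is at the front, measured (0.446, -0.042) as predicted for home. The bystanders stand where they were. Handing in.

```bash
python3 -c "
from h import *
print(env.hand_in())"
```

```text
the job is handed in; nothing more can be done
None
```

I slid the stop rod down until its foot rested on the tin's lid with about 3 N, swung the clamp lever fully home against its stop, and handed the job in at about 21 s; the tin, jar, shaker and pot did not visibly move, but the hand-in returned no verdict.

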